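Seat a vial cap and index the vial carriage

TASK

At the vial capping station, press the hand press's spring head all the way down to its stop so that it seats the cap of the vial beneath, and let it spring back up. Then pull up the carriage's lock plunger by its knob, slide the carriage exactly one hole on so that the next vial, its cap still standing proud, comes under the press, and let the pin drop fully home in that hole. Finish while still holding the knob in the gripper with the pin home; leave the caps of the other vials and the things lying around alone.

Things in the scene. Friction and masses are not known exactly. Their poses are not given: they have to be found in the camera images.
- station: The vial capping station, fixed: grey base plate 170 x 400 x 12 mm (x -75 to +95 mm, y -195 to +205 mm in its frame). Origin: at bench level, under the rail's centre line. Its y axis runs along the rail, z up; it is turned about z by up to about 0.5 rad.
- next_hole (a point): Mouth of the next lock hole (10 x 12 mm) in the steel index bar, 24 mm above the bench, at x = 0, y = -100 mm in the station's frame. The bar has holes every 40 mm along y: -20, -60 (pin at the start), -100, -140 mm.
- press_arm (a point): Top of the white press arm on the ram's axis, 160 mm above the bench. The arm is 24 mm thick and overhangs the rail at station y = 48 to 92 mm from x = +79 to -26 mm; it stands on two 14 mm rods at x = +62 mm, y = +35 and +105 mm, where it is 96 mm wide.
- ram_top (a point): Centre of the top face of the press head, a black disc 40 mm across and 10 mm thick on a steel ram 16 mm thick, at x = 0, y = +70 mm in the station's frame; the top face is 200 mm above the bench when the ram is up. Press it straight down.
- ram (a joint): Travel of the press ram in m: 0 up, 0.018 down at its stop. A spring pushes it back up (4.5 N at the top, 10 N at the stop); it touches the cap after 12 mm, and the cap adds about 3 N over the last 6 mm.
- carriage (a joint): Travel of the carriage in m along the station's -y: 0 with the pin in the present hole, 0.040 in the next (next vial under the press), 0.080 in the one after; it also runs 0.045 the other way. The pin has about 1 mm of play. Aluminium slide 60 x 250 mm with four vials 40 mm apart; about 1.5 N of friction; locked while the pin is in a hole.
- knob: Black pull knob of the lock plunger: upright cylinder 26 mm across, 24 mm tall, on the carriage at station x = 0, y = -60 mm (start). Origin: its centre, 76 mm above the bench with the pin home. Below it a 12 mm stem, and a 22 mm wide bushing up to 58 mm above the bench. Nothing taller within 75 mm. Grip it from above across its sides, pull up, move along the rail to drag the carriage.
- plunger (a joint): Lift of the lock plunger (with the knob) in m: 0 with the pin fully home in a hole, 0.018 at most. The pin is clear of the hole above 0.010; let down between holes it rests on the bar at 0.010. A spring pulls it down (3.4 N home, 8.4 N fully lifted).
- cap1 (a joint): Travel of the cap on the vial that is under the press at the start, in m: 0 standing proud, 0.006 pressed home; it stays where it is pushed. The cap is a grey disc 20 mm across, its top 90 mm above the bench when proud.
- cap2 (a joint): The same for the cap of the next vial, 40 mm further along the station's +y; to be left proud (0).
- cap3 (a joint): The same for the cap of the last vial, 80 mm further along the station's +y; to be left proud (0).
- bottle: Bystander: amber bottle, 56 mm across, 105 mm tall, standing on the bench. Origin: centre of its underside.
- tray: Bystander: white open tray, 70 x 120 x 28 mm, on the bench. Origin: centre of its underside.
- tape: Bystander: roll of paper tape lying flat, 60 mm across, 22 mm tall. Origin: centre of its underside.

How it is judged:
By the outcome, as a careful person would: the job done as asked, in the order asked, and still so for the second after the job is handed in, while the arm keeps its last pose, push and grip.
It also fails if it takes over 42 s, if anything falls off the work surface, if the arm or the gripper's body presses on something with over 40 N, if the wrist force passes 120 N, or if a joint passes its speed limit or range.

ROBOT

A 7-joint arm with a two-finger parallel gripper is mounted at the origin on the work surface. World frame = base frame: x ahead of the robot, y to its left, z up, the work surface at z = 0. Lengths are in m, angles in rad, forces in N, time in s.
With the tool pointing down it reaches from about 0.35 to 0.9 m from the base axis. Payload 19.9 kg.
Tool frame: the origin (TCP) lies on the mounting face of the last link; the fingertips stand 173 mm ahead of it and the grasp point (between the pads) lies 155 mm ahead of it; z points along the fingers, y is the line along which they close (so a half turn about z gives the same grasp; the last joint's range is limited). The gripper opens to 85 mm and grips with 20 to 120 N. Pads are 22 mm wide; open, the fingers measure 114 mm over their backs; the gripper's body (76 mm by 85 mm) begins 54 mm behind the grasp point. The pads swing forward as they close: fully open they stand 13 mm farther back than shut.
Start: joints at [1.262, 0.417, -0.01, 1.614, 0.005, 1.111, -0.053], TCP at [0.165, -0.603, 0.405] pointing down, gripper open.
Joint ranges: [-2.81, 2.81], [-0.39, 2.02], [-1.27, 1.25], [0.06, 2.57], [-1.19, 4.33], [0.19, 2], [-2.82, 2.82]. Speed limits (rad/s): [1.89, 1.89, 2.39, 2.39, 3.01, 3.01, 3.01].

INTERFACE

Orientations are given as a 3x3 rotation matrix whose columns are the frame's x, y, z axes.
In Python, from plant import r gives the robot as it stands.
- The arm moves only by the tool move_arm, never from a script. Its argument "commands" is one flat list of numbers, 6 for each row, row after row: the shift along the tool's x, y, z in m, then the turn, a rotation vector about the tool's x, y, z in rad. In form: [x, y, z, wx, wy, wz, x, y, z, wx, wy, wz, ...]. A call has 1 to 10 rows; each row shifts and turns the commanded pose from where the row before left it, along the tool's axes as they then stand; what a row does not reach is not made up. A row lasts 1/12 s, in which the tool goes at most 41.7 mm and 7.16 degrees, less where a joint would pass 70% of its speed; a pose out of reach is approached as far as the arm can. A call with a gripper value outside its range is refused whole. "grip" is the finger opening in m, from 0 to 0.0854, set as the call begins (left out, the last holds). The fingers move at their own pace and stop on an object; "squeeze" is the grip in N (left out, the last holds). Time passes only in rows, so rows that do not move let the fingers close. It gives the time, the measured TCP pose, the force, the opening and the grip force at its end, in the units of the state.
- r.read_state(): the state, without advancing time (a new reading comes with each control period).
- r.camera(name): name is "scene" or "top" or "wrist"; returns the picture (384x512x3 uint8, red, green, blue); there is no depth.
- r.get_calibration(name): a dict with "mtx" (3x3 intrinsics, pixels), "dist_coeffs" ([k1, k2, p1, p2, k3] as OpenCV has them; the pictures are not rectified), "camera_from_world" (4x4, takes a point from world to camera coordinates). Camera axes: x right, y up, looking along -z (the intrinsics and any distortion apply to the point x, -y, -z); pixel columns grow to the right and rows downward; lengths in m; the calibration is good to about 2 mm. A picture is of the moment at which its call begins: read the wrist's pose just before it. get_calibration takes no time and is no camera call; for the wrist camera it gives the pose at the moment of the call.
- r.finish_job(): hands the job in; it is judged then, once.
Trained networks look in the newest picture that a camera, given by its name, has taken for a name from the list of things; names that differ only in an ending like _2 or _b are one class to them, and where a whole thing is asked for, a point or a joint stands for the part that bears it (a point fixed in the world has none). Each returns a list of dicts, best first, with "confidence" (0 to 1); they miss things now and then, are a little off and sometimes report something else, mostly with a low value. They report only what shows in the picture. A call takes as long as a camera call.
- r.cut_out(name, camera): "mask" (384x512 bool, what is visible of it) and "bbox" ([left, top, right, bottom] in pixels, round what is visible of it).
The state is a dict: "t": time; "joints": joint angles; "joint_vel": joint speeds; "joint_efforts": joint torques, N m; "ee_pos": TCP position; "eef_rot": TCP orientation; "ft_force": force on the tool from outside, world axes, zero at the start; "moment": the same for the moment, N m; "gripper_width": opening from 0.0 (shut) to 1.0 (fully open); "gripper_force": force on a finger pad.
Only numpy, scipy, OpenCV 4.12 (cv2) and the standard library are available. Lean on these libraries where they do the work, as an engineer would, in place of code of your own. Each camera call takes 0.05 s, during which the arm holds its last target. There are 200 camera calls.

## Working session

There is one attempt and no reset: what is moved stays moved. The work goes in short steps, Python scripts to look and compute and a tool call to move; the robot and the scene stay as the last step left them, time stands still between calls to the robot, and variables do not carry over. Pictures are saved under pics/ and viewed, at most 10 in all, crops included, and the job is handed in when it is done.

Besides the shell and the picture viewer there is one more tool, called after "Call:" by a JSON object that holds its "method" and its "body". move_arm: Moves the arm, as the interface text tells. Its arguments: {"type":"object","properties":{"commands":{"type":"array"},"grip":{"type":"number"},"squeeze":{"type":"number"}},"required":["commands"]}

```bash
mkdir -p pics
cat > h.py <<'E'
import numpy as np, cv2
from plant import r
def ray(cam,uv,cal=None):
    c=cal or r.get_calibration(cam); M=np.array(c["camera_from_world"]); 
    p=cv2.undistortPoints(np.array([[uv]],float),np.array(c["mtx"]),np.array(c["dist_coeffs"]))[0,0]
    d=M[:3,:3].T@np.array([p[0],-p[1],-1.]); o=-M[:3,:3].T@M[:3,3]; return o,d
def at_z(cam,uv,z,cal=None):
    o,d=ray(cam,uv,cal); return o+d*(z-o[2])/d[2]
def proj(cam,P,cal=None):
    c=cal or r.get_calibration(cam); M=np.array(c["camera_from_world"]); P=np.atleast_2d(P)
    q=P@M[:3,:3].T+M[:3,3]; q=q*[1,-1,-1]
    return cv2.projectPoints(q,np.zeros(3),np.zeros(3),np.array(c["mtx"]),np.array(c["dist_coeffs"]))[0][:,0]
def snap(cam,name): 
    im=r.camera(cam); cv2.imwrite(f"pics/{name}.png",im[:,:,::-1]); return im
E
python3 - <<'E'
from h import *
a=snap("scene","s0");b=snap("top","t0")
cv2.imwrite("pics/both.png",cv2.resize(np.vstack([a,b])[:,:,::-1],None,fx=.78,fy=.78))
for cam in("scene","top"):
  c=r.get_calibration(cam);M=np.array(c["camera_from_world"]);print(cam,-M[:3,:3].T@M[:3,3])
  for n in("station","knob","ram","press_arm","ram_top","cap1","bottle"):
    for d in r.cut_out(n,cam)[:2]:
        ys,xs=np.nonzero(d["mask"]);print(n,round(d["confidence"],2),np.round(d["bbox"]),xs.mean().round(1),ys.mean().round(1))
print(r.read_state())
E
```

```text
scene [ 0.95858404 -0.54014706  0.68571008]
station 0.9 [ 86. 138. 305. 332.] 196.1 241.2
station 0.28 [209. 138. 232. 159.] 220.2 148.0
knob 0.72 [153. 222. 172. 241.] 162.9 230.4
ram 0.64 [209. 136. 232. 163.] 220.5 148.6
press_arm 0.65 [209. 139. 237. 162.] 219.8 147.8
ram_top 0.93 [209. 141. 235. 161.] 220.1 148.1
bottle 0.6 [208. 257. 289. 321.] 247.6 286.9
bottle 0.57 [160. 290. 195. 350.] 174.9 321.1
top [ 0.44060476 -0.00083439  0.80799809]
station 0.92 [182. 159. 394. 312.] 287.7 232.6
knob 0.63 [313. 242. 330. 255.] 319.6 247.9
knob 0.39 [201. 190. 329. 269.] 266.9 228.6
ram 0.18 [279. 141. 345. 204.] 311.2 169.6
press_arm 0.78 [180. 162. 392. 313.] 287.6 232.6
ram_top 0.83 [243. 193. 269. 222.] 254.9 208.7
bottle 0.87 [360. 185. 397. 212.] 380.8 196.6
{'t': 0.8, 'joints': array([ 1.26249294,  0.41736123, -0.01030798,  1.6136282 ,  0.00468751,
        1.11067703, -0.05301018]), 'joint_vel': array([ 2.99727860e-04, -1.28352430e-04,  8.67755605e-04,  6.93010876e-04,
        8.32938072e-05, -8.79978279e-04,  3.93822147e-04]), 'joint_efforts': array([ 5.00481037e-04, -8.64154959e+01,  6.78347424e-01, -4.35191381e+01,
        1.93008862e-02,  1.87126883e-03, -5.70899044e-05]), 'ee_pos': array([ 0.16479113, -0.60286715,  0.40467239]), 'eef_rot': array([[ 9.64619986e-01,  2.63644233e-01, -3.61862907e-05],
       [ 2.63644234e-01, -9.64619985e-01,  4.04655589e-05],
       [-2.42375080e-05, -4.85741938e-05, -9.99999999e-01]]), 'ft_force': array([0.38908646, 0.21675066, 0.48232075]), 'moment': array([-0.05467292, -0.01203789,  0.03453819]), 'gripper_force': 0.0, 'gripper_width': 0.9968298170758575}
```

View pics/both.png

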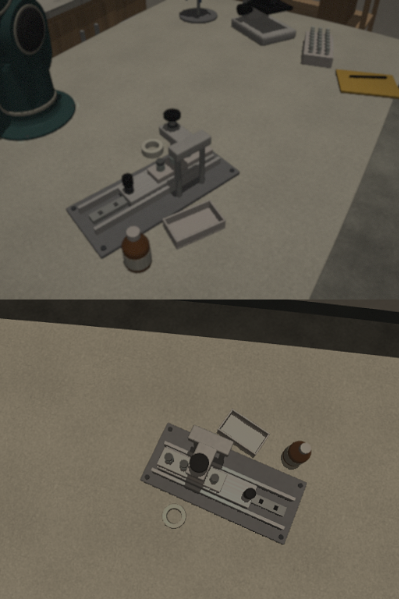

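Run:
```python
from h import *
from scipy.optimize import least_squares
for a,b,z in (("top",(254.9,208.2),.198),("scene",(220,147.5),.198),("top",(319.6,247.9),.08),("scene",(162.9,230.4),.077)):
    print(a,z,at_z(a,b,z))
# triangulate ram and knob
for n,pt,ps in(("ram",(254.9,208.2),(220.1,148)),("knob",(319.6,247.9),(162.9,230.4))):
    f=lambda P:np.r_[proj("top",P)[0]-pt,proj("scene",P)[0]-ps]
    s=least_squares(f,[.45,0,.1]);print(n,s.x,s.fun)
def fit(p): 
    x,y,th=p;R=np.array([[np.cos(th),-np.sin(th),0],[np.sin(th),np.cos(th),0],[0,0,1]])
    w=lambda q:R@np.array(q)+[x,y,0]
    return np.r_[proj("top",w([0,.07,.197]))[0]-(254.9,208.2),proj("scene",w([0,.07,.197]))[0]-(220.1,148),
     proj("top",w([0,-.06,.080]))[0]-(319.6,247.9),proj("scene",w([0,-.06,.076]))[0]-(162.9,230.4)]
for th0 in (1.0,-1,2,-2,0):
    s=least_squares(fit,[.45,0,th0]);print(s.x,s.cost,s.fun.round(1))
```

```text
top 0.198 [0.5447528  0.00918878 0.198     ]
scene 0.198 [0.54900962 0.00498301 0.198     ]
top 0.08 [ 0.50454766 -0.11412003  0.08      ]
scene 0.077 [ 0.5055632  -0.11504995  0.077     ]
ram [0.54570234 0.0093551  0.19298844] [-0.04674276 -0.06430757 -0.08466908  0.01869919]
knob [ 0.50495374 -0.11461976  0.07628613] [-0.03917536 -0.04809342 -0.05942593  0.0061436 ]
[ 0.5237406  -0.05765371 -0.3248769 ] 1.71390127414615 [ 0.4 -0.7 -0.2 -1.6  0.2  0.  -0.2  0. ]
[ 0.5237406  -0.05765371 -0.32487691] 1.713901274146199 [ 0.4 -0.7 -0.2 -1.6  0.2  0.  -0.2  0. ]
[ 0.5237406  -0.05765371 -0.3248769 ] 1.7139012741461659 [ 0.4 -0.7 -0.2 -1.6  0.2  0.  -0.2  0. ]
[ 0.5237406  -0.05765371 -0.32487691] 1.7139012741461621 [ 0.4 -0.7 -0.2 -1.6  0.2  0.  -0.2  0. ]
[ 0.5237406  -0.05765371 -0.3248769 ] 1.7139012741461626 [ 0.4 -0.7 -0.2 -1.6  0.2  0.  -0.2  0. ]
```

Call:
{"method": "move_arm", "body": {"commands": [0,0,0,0,0,0.1183,0,0,0,0,0,0.1183,0,0,0,0,0,0.1183,0,0,0,0,0,0.1183,0,0,0,0,0,0.1183,0.006,-0.028,0,0,0,0,0.006,-0.028,0,0,0,0,0.006,-0.028,0,0,0,0,0.006,-0.028,0,0,0,0,0.006,-0.028,0,0,0,0], "grip": 0, "squeeze": 60}}

```text
t: 1.63
ee_pos: [0.2384, -0.4785, 0.4047]
eef_rot: [[0.948, -0.319, 0.0], [-0.319, -0.948, -0.0], [0.0, 0.0, -1.0]]
ft_force: [0.6, -1.0, 0.3]
gripper_width: -0.001
gripper_force: 0.0
```

Call:
{"method": "move_arm", "body": {"commands": [0.007,-0.028,0,0,0,0,0.007,-0.028,0,0,0,0,0.007,-0.028,0,0,0,0,0.007,-0.028,0,0,0,0,0.007,-0.028,0,0,0,0,0.007,-0.028,0,0,0,0,0.007,-0.028,0,0,0,0,0.007,-0.028,0,0,0,0,0.007,-0.028,0,0,0,0,0.007,-0.028,0,0,0,0]}}

```text
t: 2.47
ee_pos: [0.394, -0.2354, 0.4049]
eef_rot: [[0.948, -0.319, 0.0], [-0.319, -0.948, -0.0], [0.0, 0.0, -1.0]]
ft_force: [-0.1, -0.5, 0.3]
gripper_width: 0.001
gripper_force: 0.0
```

```bash
cat > g.py <<'E'
from h import *
import sys
def st(goal):
    s=r.read_state();R=s["eef_rot"];d=R.T@(np.array(goal)-s["ee_pos"])
    print("t",s["t"],"pos",s["ee_pos"].round(4),"head",np.arctan2(R[1,0],R[0,0]).round(4),"z",R[:,2].round(4),"F",s["ft_force"].round(1),"w",round(s["gripper_width"]*85.4,1),round(s["gripper_force"],1),"tool delta",d.round(4), "j",s["joints"].round(2))
if __name__=="__main__": st([float(v) for v in sys.argv[1:4]])
E
python3 g.py .546 .0087 .405
```

```text
t 2.4667 pos [ 0.394  -0.2354  0.4049] head -0.3248 z [ 3.e-04 -3.e-04 -1.e+00] F [-0.1 -0.5  0.3] w 0.0 0.0 tool delta [ 6.610e-02 -2.799e-01 -1.000e-04] j [ 0.63  0.12 -0.17  2.    0.02  1.02 -1.45]
```

Call:
{"method": "move_arm", "body": {"commands": [0.0066,-0.028,0,0,0,0,0.0066,-0.028,0,0,0,0,0.0066,-0.028,0,0,0,0,0.0066,-0.028,0,0,0,0,0.0066,-0.028,0,0,0,0,0.0066,-0.028,0,0,0,0,0.0066,-0.028,0,0,0,0,0.0066,-0.028,0,0,0,0,0.0066,-0.028,0,0,0,0,0.0066,-0.028,0,0,0,0]}}

```text
t: 3.3
ee_pos: [0.546, 0.0089, 0.4048]
eef_rot: [[0.948, -0.319, 0.0], [-0.319, -0.948, 0.0], [0.0, -0.0, -1.0]]
ft_force: [0.6, 0.6, -0.4]
gripper_width: -0.001
gripper_force: 0.0
```

Run:
```python
from h import *
from g import st
c=r.get_calibration("wrist")
a=snap("wrist","w1")
for n,z in(("ram_top",.2),("knob",.088)):
  for d in r.cut_out(n,"wrist")[:2]:
    ys,xs=np.nonzero(d["mask"]);print(n,round(d["confidence"],2),np.round(d["bbox"]),at_z("wrist",(xs.mean(),ys.mean()),z,c))
print(proj("wrist",[[.546,.0087,.2],[.5046,-.1145,.088]],c))
st([.546,.0087,.376])
```

```text
ram_top 0.71 [220. 199. 283. 252.] [0.54945588 0.00779952 0.2       ]
ram_top 0.66 [410.   0. 512.  59.] [ 0.62048016 -0.129436    0.2       ]
knob 0.75 [363. 161. 396. 194.] [ 0.50832845 -0.1115509   0.088     ]
knob 0.6 [411.   0. 512.  55.] [ 0.61886033 -0.20239275  0.088     ]
[[252.30615693 227.9312054 ]
 [383.05359134 179.75123932]]
t 3.45 pos [0.546  0.0095 0.4045] head -0.3216 z [-2.e-04  9.e-04 -1.e+00] F [-0.3 -0.4 -0.5] w -0.2 0.0 tool delta [0.0003 0.0007 0.0285] j [ 0.23  0.3  -0.36  1.8   0.12  1.06 -2.07]
```

View pics/w1.png

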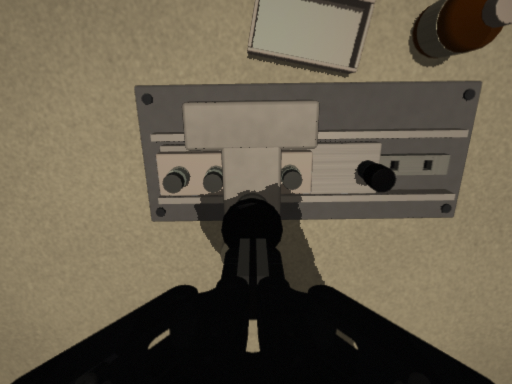

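Call:
{"method": "move_arm", "body": {"commands": [0,0,0.01,0,0,0,0,0,0.01,0,0,0,0,0,0.009,0,0,0,0,0,0.004,0,0,0,0,0,0.004,0,0,0,0,0,0.004,0,0,0,0,0,0.003,0,0,0,0,0,0.003,0,0,0,0,0,0,0,0,0,0,0,0,0,0,0]}}

```text
t: 4.28
ee_pos: [0.5452, 0.0069, 0.3576]
eef_rot: [[0.947, -0.32, -0.001], [-0.32, -0.947, -0.001], [-0.001, 0.001, -1.0]]
ft_force: [-4.6, -3.6, 7.2]
gripper_width: -0.0
gripper_force: 3.9
```

Call:
{"method": "move_arm", "body": {"commands": [0,0,0.001,0,0,0,0,0,0.001,0,0,0,0,0,0,0,0,0]}}

```text
t: 4.53
ee_pos: [0.5452, 0.007, 0.3558]
eef_rot: [[0.947, -0.32, -0.001], [-0.32, -0.947, -0.001], [-0.0, 0.001, -1.0]]
ft_force: [-5.5, -3.1, 8.0]
gripper_width: -0.0
gripper_force: 4.2
```

Call:
{"method": "move_arm", "body": {"commands": [0,0,0.001,0,0,0,0,0,0.001,0,0,0,0,0,0,0,0,0]}}

```text
t: 4.78
ee_pos: [0.5453, 0.007, 0.3553]
eef_rot: [[0.947, -0.32, 0.0], [-0.32, -0.947, -0.001], [0.001, 0.001, -1.0]]
ft_force: [-15.0, -4.5, 32.7]
gripper_width: 0.0
gripper_force: 16.1
```

Run:
```python
from h import *
from g import st
a=snap("wrist","w2");b=snap("scene","s2")
cv2.imwrite("pics/p2.png",np.hstack([a[120:300,140:440],cv2.resize(b[110:210,150:290],None,fx=2.2,fy=1.8)[:180]])[:,:,::-1])
st([.546,.0087,.376])
```

```text
t 4.8833 pos [0.5453 0.007  0.3553] head -0.3257 z [ 4.0e-04 -1.1e-03 -1.0e+00] F [-15.2  -4.7  32.4] w -0.1 16.2 tool delta [ 0.0002 -0.0018 -0.0207] j [ 0.22  0.35 -0.35  1.85  0.15  0.96 -2.09]
```

View pics/p2.png

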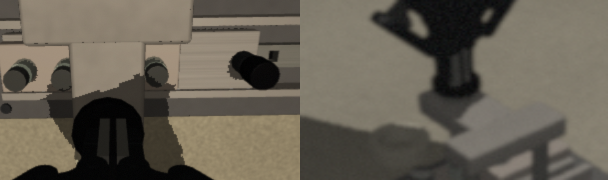

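Call:
{"method": "move_arm", "body": {"commands": [0,0,-0.006,0,0,0,0,0,-0.008,0,0,0,0,0,-0.01,0,0,0,0,0,-0.012,0,0,0,0,0,-0.012,0,0,0,0,0,0,0,0,0,0,0.032,0,0,0,0,0,0.032,0,0,0,0,0,0.032,0,0,0,0,0,0.032,0,0,0,0]}}

```text
t: 5.72
ee_pos: [0.5039, -0.1149, 0.4017]
eef_rot: [[0.948, -0.319, 0.0], [-0.319, -0.948, 0.0], [0.0, -0.0, -1.0]]
ft_force: [1.4, 0.0, -0.2]
gripper_width: -0.0
gripper_force: 0.0
```

Call:
{"method": "move_arm", "body": {"commands": [0,0,0.02,0,0,0,0,0,0.02,0,0,0,0,0,0.02,0,0,0,0,0,0.02,0,0,0,0,0,0.02,0,0,0,0,0,0,0,0,0,0,0,0,0,0,0], "grip": 0.0854}}

```text
t: 6.3
ee_pos: [0.5045, -0.1136, 0.3014]
eef_rot: [[0.948, -0.319, -0.002], [-0.319, -0.948, 0.001], [-0.002, -0.0, -1.0]]
ft_force: [-0.5, -0.3, 1.4]
gripper_width: 0.975
gripper_force: 0.0
```

Run:
```python
from h import *
from g import st
st([.5046,-.1145,.235])
c=r.get_calibration("wrist");a=snap("wrist","w3");b=snap("scene","s3");t=snap("top","t3")
print(proj("wrist",[[.5046,-.1145,.088],[.5046,-.1145,.064]],c))
for cam in("wrist","scene","top"):
  for n in("knob","ram_top"):
    for d in r.cut_out(n,cam)[:1]:
      ys,xs=np.nonzero(d["mask"]);print(cam,n,round(d["confidence"],2),np.round(d["bbox"]),xs.mean().round(1),ys.mean().round(1))
cv2.imwrite("pics/p3.png",np.hstack([a,cv2.resize(b[110:270,100:260],(288,288)) if 0 else cv2.resize(b[110:270,120:240],(288,384))])[:,:,::-1])
```

```text
t 6.3 pos [ 0.5045 -0.1136  0.3014] head -0.3245 z [-1.7e-03  6.0e-04 -1.0e+00] F [-0.5 -0.3  1.4] w 83.3 0.0 tool delta [0.0005 0.0008 0.0664] j [ 0.4   0.37 -0.28  1.96  0.14  0.83 -1.86]
[[253.29991015 221.38067763]
 [253.16800859 208.17579704]]
wrist knob 0.83 [236. 192. 273. 240.] 253.4 216.2
wrist ram_top 0.81 [ 32. 225.  54. 257.] 43.5 236.9
scene knob 0.71 [156. 225. 170. 243.] 163.1 230.7
scene ram_top 0.93 [210. 139. 232. 160.] 220.1 148.2
top knob 0.7 [181. 158. 314. 293.] 252.9 219.1
top ram_top 0.57 [242. 194. 266. 222.] 254.7 208.7
```

View pics/p3.png

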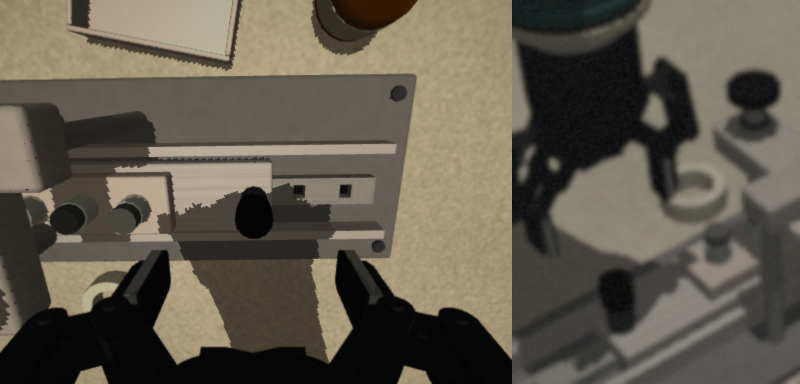

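Call:
{"method": "move_arm", "body": {"commands": [0,0,0.015,0,0,0,0,0,0.015,0,0,0,0,0.0004,0.015,0,0,0,0,0.0004,0.015,0,0,0,0,0,0.0095,0,0,0,0,0,0,0,0,0]}}

```text
t: 7.25
ee_pos: [0.5038, -0.1144, 0.2306]
eef_rot: [[0.948, -0.319, -0.003], [-0.319, -0.948, 0.001], [-0.003, 0.0, -1.0]]
ft_force: [0.1, 0.5, -0.5]
gripper_width: 1.003
gripper_force: 0.0
```

Call:
{"method": "move_arm", "body": {"commands": [0,0,0,0,0,0,0,0,0,0,0,0,0,0,0,0,0,0,0,0,0,0,0,0,0,0,0,0,0,0,0,0,0,0,0,0,0,0,0,0,0,0,0,0,0,0,0,0], "grip": 0.015, "squeeze": 60}}

```text
t: 7.92
ee_pos: [0.5045, -0.1145, 0.2328]
eef_rot: [[0.948, -0.319, 0.001], [-0.319, -0.948, -0.0], [0.001, -0.0, -1.0]]
ft_force: [-2.5, 1.9, 9.0]
gripper_width: 0.285
gripper_force: 58.3
```

Run:
```python
from h import *
from g import st
st([.5046,-.1145,.232])
a=snap("wrist","w4");b=snap("scene","s4")
cv2.imwrite("pics/p4.png",np.hstack([a,cv2.resize(b[170:290,110:200],(288,384))])[:,:,::-1])
```

```text
t 7.9167 pos [ 0.5045 -0.1145  0.2328] head -0.3247 z [ 8.e-04 -2.e-04 -1.e+00] F [-2.5  1.9  9. ] w 24.4 58.3 tool delta [ 0.0001 -0.      0.0008] j [ 0.37  0.48 -0.26  2.    0.19  0.68 -1.9 ]
```

View pics/p4.png

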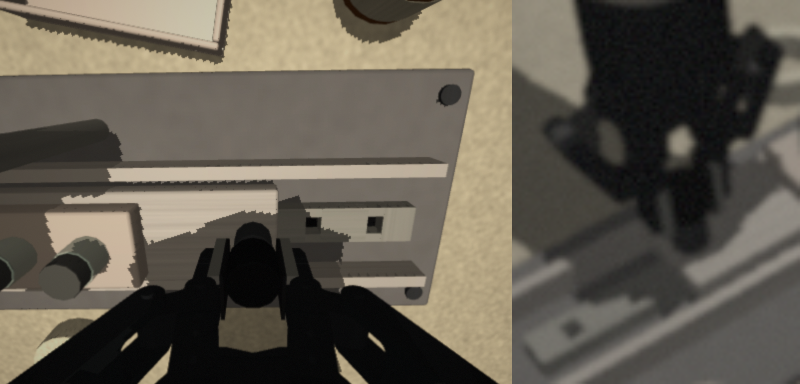

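Call:
{"method": "move_arm", "body": {"commands": [0,0,-0.004,0,0,0,0,0,-0.005,0,0,0,0,0,-0.005,0,0,0,0,0,-0.001,0,0,0,0,0,0,0,0,0]}}

```text
t: 8.43
ee_pos: [0.5044, -0.1145, 0.2475]
eef_rot: [[0.948, -0.319, 0.001], [-0.319, -0.948, -0.0], [0.0, -0.0, -1.0]]
ft_force: [4.0, -0.0, -8.2]
gripper_width: 0.285
gripper_force: 59.2
```

Run:
```python
from g import *
st([.5045-.319*.04,-.1145-.948*.04,.247])
c=r.get_calibration("wrist");snap("wrist","w5")
d=r.cut_out("knob","wrist");print([(x["confidence"],x["bbox"]) for x in d[:2]])
```

```text
t 8.4333 pos [ 0.5044 -0.1145  0.2475] head -0.3248 z [ 5.e-04 -0.e+00 -1.e+00] F [ 4.  -0.  -8.2] w 24.3 59.2 tool delta [0.0001 0.04   0.0005] j [ 0.38  0.46 -0.26  2.    0.18  0.71 -1.89]
[(0.83, [225.9, 235.7, 280.0, 307.1]), (0.69, [0.0, 67.5, 458.7, 311.0])]
```

Call:
{"method": "move_arm", "body": {"commands": [0,0.004,0,0,0,0,0,0.005,0,0,0,0,0,0.006,0,0,0,0,0,0.006,0,0,0,0,0,0.006,0,0,0,0,0,0.006,0,0,0,0,0,0.004,0,0,0,0,0,0.003,0,0,0,0,0,0,0,0,0,0]}}

```text
t: 9.28
ee_pos: [0.4917, -0.1531, 0.2472]
eef_rot: [[0.948, -0.32, 0.001], [-0.32, -0.948, -0.0], [0.001, -0.0, -1.0]]
ft_force: [5.8, -3.0, -7.4]
gripper_width: 0.284
gripper_force: 59.3
```

Run:
```python
from g import *
st([.5045-.319*.04,-.1145-.948*.04,.2328])
```

```text
t 9.2833 pos [ 0.4917 -0.1531  0.2472] head -0.3253 z [ 9.e-04 -3.e-04 -1.e+00] F [ 5.8 -3.  -7.4] w 24.3 59.3 tool delta [-0.0002 -0.0006  0.0144] j [ 0.45  0.45 -0.26  2.    0.17  0.71 -1.8 ]
```

Call:
{"method": "move_arm", "body": {"commands": [0,-0.0005,0,0,0,0,0,0,0.003,0,0,0,0,0,0.003,0,0,0,0,0,0.003,0,0,0,0,0,0.003,0,0,0,0,0,0.0025,0,0,0,0,0,0,0,0,0]}}

```text
t: 9.87
ee_pos: [0.4921, -0.1522, 0.233]
eef_rot: [[0.948, -0.319, 0.001], [-0.319, -0.948, -0.001], [0.001, 0.0, -1.0]]
ft_force: [3.4, -2.4, 0.7]
gripper_width: 0.286
gripper_force: 60.6
```

Run:
```python
from g import *
st([.5045-.319*.04,-.1145-.948*.04,.2328])
```

```text
t 9.8667 pos [ 0.4921 -0.1522  0.233 ] head -0.3249 z [ 9.e-04 -5.e-04 -1.e+00] F [ 3.4 -2.4  0.7] w 24.4 60.6 tool delta [-0.0003  0.0003  0.0002] j [ 0.45  0.48 -0.25  2.01  0.18  0.68 -1.81]
```

Call:
{"method": "move_arm", "body": {"commands": [0,0,0.0005,0,0,0,0,0,0,0,0,0,0,0,0,0,0,0]}}

```text
t: 10.12
ee_pos: [0.4921, -0.1522, 0.2328]
eef_rot: [[0.948, -0.319, 0.001], [-0.319, -0.948, -0.001], [0.001, 0.0, -1.0]]
ft_force: [2.0, -2.2, 8.4]
gripper_width: 0.281
gripper_force: 61.3
```

Run:
```python
from g import *
st([.5045-.319*.04,-.1145-.948*.04,.2328])
a=snap("wrist","w6");b=snap("scene","s6");t=snap("top","t6")
cv2.imwrite("pics/p6.png",np.hstack([a,cv2.resize(b[120:290,110:240],(288,384))])[:,:,::-1])
```

```text
t 10.1167 pos [ 0.4921 -0.1522  0.2328] head -0.3249 z [ 1.3e-03 -7.0e-04 -1.0e+00] F [ 2.  -2.2  8.4] w 24.0 61.3 tool delta [-0.0003  0.0003  0.    ] j [ 0.45  0.48 -0.25  2.01  0.18  0.68 -1.82]
```

View pics/p6.png

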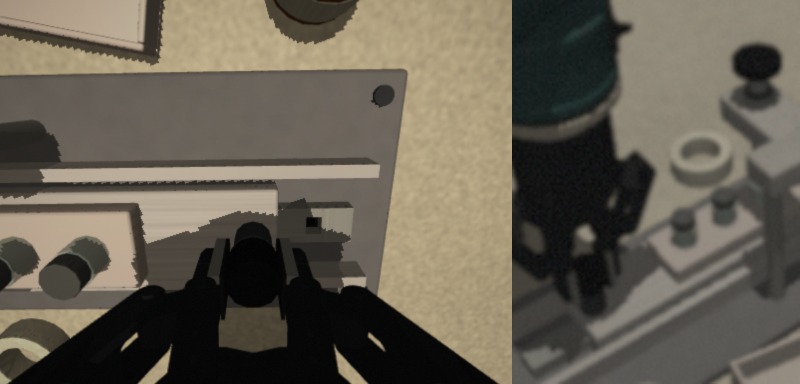

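The picture shows one hole left beyond the carriage (314,222), two vials clear of the press, and the press head back up. The pin's height and force match its home position at the start.

```bash
python3 -c "
from plant import r
print(r.finish_job())"
```

```text
the job is handed in; nothing more can be done
None
```

I pressed the head to its stop (about 32 N) and it sprang back up. The carriage is one hole (40 mm) on with the pin home and the knob still gripped, and the job is handed in at about 10 s. I judged the seated cap and the pin from forces, heights and pictures.

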